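# Rack the desk microscope up to its working-distance mark

## Task

The digital microscope stands too far back from the potsherd on the cork block. With a fingertip, roll the knurled wheel at the end of its slide until the steel index on the carriage stands level with the brass gauge mark on the scale, then take the hand away. Move the microscope only by its wheel, leave the gauge mark where it is set, and do not disturb, pick up or shift the potsherd or any of the things lying about the desk.

Things in the scene. Friction and masses are not known exactly. Their poses are not given: they have to be found in the camera images.
- stage: Focusing slide bolted to the desk, base plate 390 x 110 x 10 mm. Origin on the desk under the middle of the knurled wheel; +x along the slide from wheel to potsherd (the way the lens looks), +y left of that, z up. The aluminium yoke round the wheel is 43 mm along x, 68 mm along y, top 60 mm above the desk. Scale strip on the -y side. Cork block (60 x 70 mm, top 70 mm up) centred at x = 268 mm.
- wheel_top (a point): Highest point of the wheel's rim, 67 mm above the desk; axes as the stage's. Steel wheel, 54 mm in diameter, 20 mm wide with bevelled edges (flat knurled rim 12 mm), axle along stage x; only its top 7 mm stand proud of the yoke; free room above (microscope 85 mm off along +x, 107 mm high). A fingertip pressing 4 to 10 N turns it by friction (about 2 N along the rim); it stays where it is left.
- wheel: The knurled wheel itself, turning freely any number of times. Origin at its middle, on the axle, 40 mm above the desk; its x axis is the axle (along stage x), y and z turn with it. Moving the top of its rim towards stage +y runs the carriage towards the potsherd: 10 mm for each full turn, that is 10 mm for 170 mm of rim; the other way takes it back.
- carriage: Carriage (aluminium block 60 x 64 x 28 mm) with the microscope on it: a white and grey tube 33 mm in diameter, 117 mm long, its axis 86 mm above the desk. Origin at the middle of the block's underside, 22 mm above the desk; axes as the stage's. It slides along stage x, driven by the screw; not to be pushed by hand.
- index_tip (a point): Tip of the steel index, a pointed tongue 10 mm wide on the -y side of the carriage, 50 mm above the desk. Moves with the carriage.
- mark_tip (a point): Tip of the brass gauge mark, a pointed clip 14 mm wide on the outer edge of the scale strip, 50 mm above the desk, pointing at the index; axes as the stage's. It is 5 to 12 mm ahead (stage +x) of the index at the start; the two points stand tip to tip when the microscope is right.
- specimen: Potsherd under study, ochre brown, about 53 x 50 x 13 mm, lying loose on the cork block with its broken edge to the lens, about 26 to 30 mm ahead of the lens at the start. Origin under its middle.
- sherd_a: Loose buff potsherd lying on the desk, about 72 x 52 x 11 mm, origin under its middle; to be left alone.
- sherd_b: Loose grey potsherd lying on the desk, about 60 x 48 x 10 mm, origin under its middle; to be left alone.
- sherd_c: Loose brown potsherd lying on the desk, about 84 x 60 x 13 mm, origin under its middle; to be left alone.
- pencil: Green pencil lying on the desk, 162 mm long along its x, 8 mm thick; to be left alone.
- brush: Flat wooden-handled brush lying on the desk, 155 mm long along its x, 9 mm high; to be left alone.
- callipers: Steel sliding callipers with a black slider lying on the desk, 240 mm long along their x, 10 mm high; to be left alone.
- loupe: Round black magnifier with a handle lying on the desk, glass 60 mm across, 8 mm high; to be left alone.

How it is judged (in metres and radians):
At the end, for the whole second after the job is handed in: The tip of the steel index stands within 1.5 mm of the brass gauge mark's tip, measured along the slide; the carriage is at rest, the gauge mark is where it was set, the potsherd lies where it lay, and nothing is touched (x of index_tip in the frame of mark_tip between -0.0015 and 0.0015 m and linear speed of carriage below 0.002 m/s and distance of mark_tip from where it was at the start of the episode below 0.001 m and distance of specimen from where it was at the start of the episode below 0.003 m).
It fails at once if the wheel is worked with anything but the fingers (contact force between the arm and wheel above 1 N).
It fails at once if the carriage or the microscope is pushed by the hand or arm instead of its wheel (contact force between any of the fingers, the arm and carriage above 3 N).
It fails at once if the gauge mark is shifted (distance of mark_tip from where it was at the start of the episode above 0.001 m).
It fails at once if the potsherd under the microscope is shifted or picked up (distance of specimen from where it was at the start of the episode above 0.003 m).
It fails at once if things lying about the desk are pushed about or picked up (distance of any of sherd_a, sherd_b, sherd_c, pencil, brush, callipers, loupe from where it was at the start of the episode above 0.008 m).
It also fails if it takes over 72 s, if anything falls off the work surface, if the arm or the gripper's body presses on something with over 40 N, if the wrist force passes 120 N, or if a joint passes its speed limit or range.

## Robot

A 6-joint arm with a two-finger parallel gripper is mounted at the origin on the work surface. World frame = base frame: x ahead of the robot, y to its left, z up, the work surface at z = 0. Lengths are in mm, angles in rad, forces in N, time in s.
With the tool pointing down it reaches from about 350 to 875 mm from the base axis. Payload 4.2 kg.
Tool frame: the origin (TCP) lies at the very end of the fingers, on their centre line; the grasp point (between the pads) lies 19 mm behind it; z points along the fingers, y is the direction in which the jaws open and shut (so a half turn about z gives the same grasp; the last joint's range is limited). The gripper opens to 85 mm and grips with 20 to 120 N. Pads are 22 mm wide; open, the fingers measure 114 mm over their backs; the gripper's body (76 mm by 85 mm) begins 54 mm behind the grasp point. The pads swing forward as they close: fully open they stand 13 mm farther back than shut.
Start: joints at [-0.948, 0.385, 0.008, 0, -1.194, -0.259], TCP at [222.407, -584.067, 231.312] pointing down, gripper open.
Joint ranges: [-3.14, 3.14], [-1.21, 2.06], [-1.07, 1.41], [-3.16, 2.05], [-2.99, -0.16], [-3.1, 3.1]. Speed limits (rad/s): [2.79, 2.79, 3.14, 3.14, 3.14, 3.14].

## Interface

Orientations are given as a unit quaternion [x, y, z, w].
In Python, from bench import arm gives the robot as it stands.
- The arm moves only by the tool apply_moves, never from a script. Its argument "plan" is one flat list of numbers, 5 for each row, row after row: the gripper's target within -1 to 1 (shut at 1, half-way at 0, fully open at -1), then the shift along the world's x, y, z in m, then the turn about the world's z in degrees. A call has 1 to 8 rows; each row is the pose to reach, as a shift and turn from the pose commanded when the call began; what a row does not reach only later rows make up. A row lasts 1/12 s, in which the tool goes at most 41.7 mm and 7.16 degrees, less where a joint would pass 70% of its speed; a pose out of reach is approached as far as the arm can. A call with a gripper value outside its range is refused whole. The fingers move at their own pace and stop on an object; the grip force is fixed at half the most. Time passes only in rows, so rows that repeat a pose let the fingers close. It gives the time, the measured TCP pose, the force and the opening at its end, in the units of the state.
- arm.read_state(): the state, without advancing time (a new reading comes with each control period).
- arm.get_image(name): name is "scene" or "top"; returns a dict with "color" (400x640x3 uint8, red, green, blue), "range_z" (400x640 float32, mm along the optical axis (not along the pixel's ray), 0 where there is no reading), "camera_matrix" (3x3 intrinsics, pixels), "camera_from_world" (4x4, takes a point from world to camera coordinates). Camera axes: x right, y down, z forward; pixel columns grow to the right and rows downward; lengths in mm; the calibration is good to about 2 mm. A picture is of the moment at which its call begins.
- arm.job_done(): hands the job in, once; it reports no verdict.
The state is a dict: "clock": time; "joints": joint angles; "joint_vel": joint speeds; "joint_efforts": joint torques, N m; "position": TCP position; "ee_rot": TCP orientation; "contact_force": force on the tool from outside, world axes, zero at the start; "wrist_torque": the same for the moment, N m; "gripper_width": finger opening in mm.
Only numpy, scipy, OpenCV 4.12 (cv2) and the standard library are available. Lean on these libraries where they do the work, as an engineer would, in place of code of your own. Each camera call takes 0.05 s, during which the arm holds its last target.

## Working session

There is one attempt and no reset: what is moved stays moved. The work goes in short steps, Python scripts to look and compute and a tool call to move; the robot and the scene stay as the last step left them, time stands still between calls to the robot, and variables do not carry over. Pictures are saved under pics/ and viewed, and the job is handed in when it is done.

Besides the shell and the picture viewer there is one more tool, called after ">>>" as a command line: name --argument value ..., lists and objects as JSON in quotes. apply_moves: Moves the arm, as the interface text tells. Its arguments: {"type":"object","properties":{"plan":{"type":"array","items":{"type":"number"}}},"required":["plan"]}

```bash
mkdir -p pics; ls
python3 - <<'E'
from bench import arm
import cv2,numpy as np
s=arm.read_state();print({k:np.round(v,3) for k,v in s.items()})
for n in("scene","top"):
    d=arm.get_image(n);cv2.imwrite(f"pics/{n}0.png",d["color"][:,:,::-1]);np.savez(f"{n}0.npz",**d)
    print(n,d["camera_matrix"].round(1).tolist(),d["camera_from_world"].round(3).tolist())
E
```

```text
pics
{'clock': np.float64(0.0), 'joints': array([-0.948,  0.386,  0.007, -0.   , -1.194, -0.259]), 'joint_vel': array([-0.001,  0.   ,  0.001,  0.001, -0.   , -0.001]), 'joint_efforts': array([ 1.0000e-03, -3.9229e+01,  1.8839e+01,  4.1860e+00, -5.0000e-03,
       -0.0000e+00]), 'position': array([ 222.225, -583.538,  230.211]), 'ee_rot': array([-0.181,  0.984,  0.001, -0.   ]), 'contact_force': array([ 0.03 , -0.907, -0.314]), 'wrist_torque': array([ 0.02 , -0.029, -0.014]), 'gripper_width': np.float64(85.281)}
scene [[376.7, 0.0, 322.9], [0.0, 376.7, 200.5], [0.0, 0.0, 1.0]] [[0.118, 0.993, 0.008, -123.908], [0.571, -0.061, -0.819, -263.752], [-0.812, 0.101, -0.574, 1502.173], [0.0, 0.0, 0.0, 1.0]]
top [[391.0, 0.0, 322.3], [0.0, 391.0, 199.3], [0.0, 0.0, 1.0]] [[0.009, -1.0, 0.005, 68.12], [-0.99, -0.009, -0.143, 569.516], [0.143, -0.004, -0.99, 905.846], [0.0, 0.0, 0.0, 1.0]]
```

View pics/scene0.png

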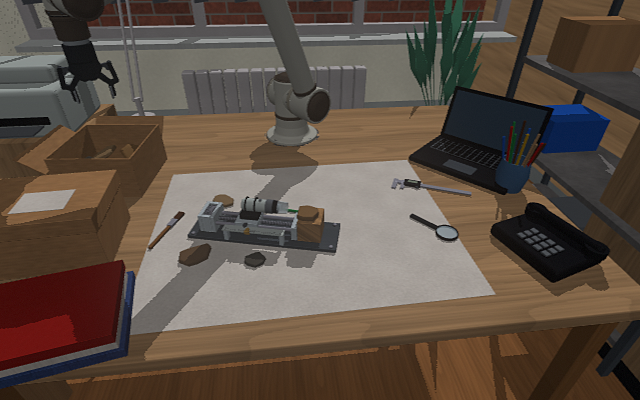

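View pics/top0.png

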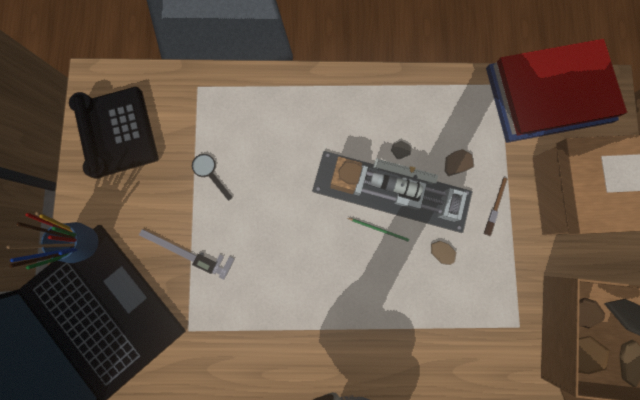

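The top view shows the stage with the yoke and wheel at about px (455,205), the cork block at (350,172) and the scale on the upper side near (405,168). I'll zoom in on both.

Run:
```python
import cv2
a=cv2.imread("pics/top0.png")[130:250,300:500];cv2.imwrite("pics/topz.png",cv2.resize(a,None,fx=4,fy=4,interpolation=cv2.INTER_CUBIC))
a=cv2.imread("pics/scene0.png")[180:275,175:350];cv2.imwrite("pics/scz.png",cv2.resize(a,None,fx=4.5,fy=4.5,interpolation=cv2.INTER_CUBIC))
```

```text
(no output)
```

View pics/topz.png

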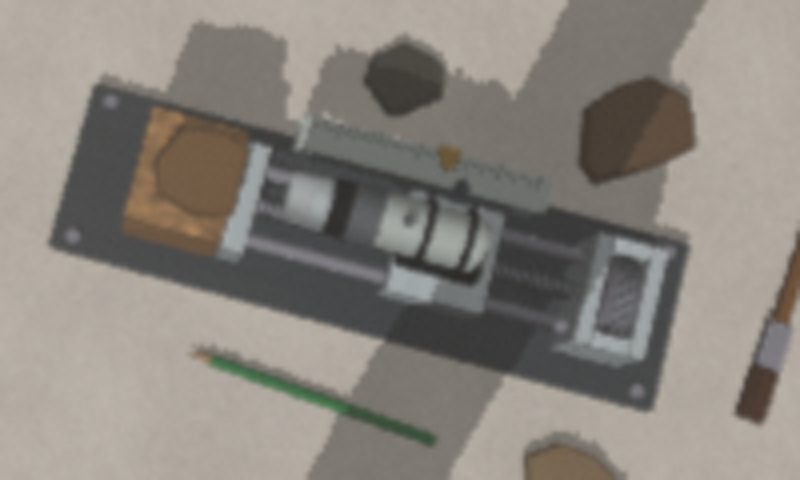

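View pics/scz.png

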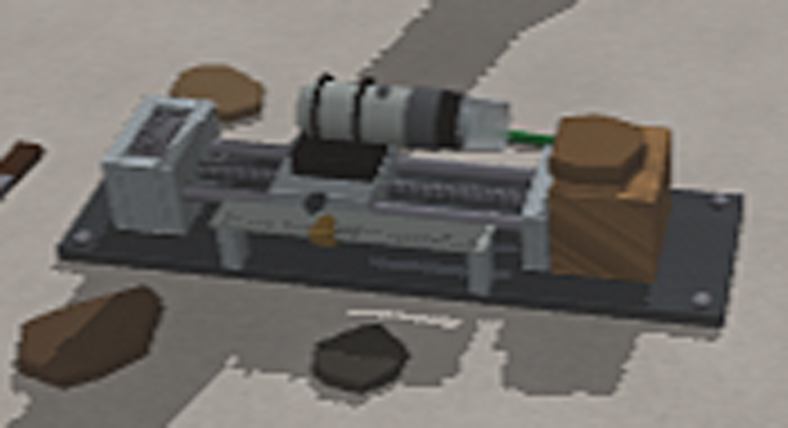

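The top zoom shows the wheel at zoom (622,295), the dark index at (462,187) and the brass mark at (448,157). The plate corners are near (97,82), (688,240), (652,410) and (50,247). Next I'll measure these points.

```bash
cat > h.py <<'E'
import numpy as np,cv2
def load(n): return dict(np.load(n))
def ray(d,uv,z):
    K=d["camera_matrix"];T=d["camera_from_world"];R,t=T[:3,:3],T[:3,3]
    o=-R.T@t;v=R.T@np.linalg.solve(K,[uv[0],uv[1],1.]);return o+v*(z-o[2])/v[2]
def proj(d,p):
    q=d["camera_from_world"][:3,:3]@p+d["camera_from_world"][:3,3];q=d["camera_matrix"]@q;return q[:2]/q[2]
def zt(p): return ((p[0]+.5)/4-.5+300,(p[1]+.5)/4-.5+130)
def zs(p): return ((p[0]+.5)/4.5-.5+175,(p[1]+.5)/4.5-.5+180)
E
python3 - <<'E'
from h import *
t=load("top0.npz");s=load("scene0.npz")
c=np.array([ray(t,zt(p),10) for p in [(97,82),(688,240),(652,410),(50,247)]])
print("corners",c.round(1).tolist());print("sides",[np.linalg.norm(c[i]-c[(i+1)%4]).round(1) for i in range(4)])
cs=np.array([ray(s,zs(p),10) for p in [(738,318),(60,250)]]);print("scene outer corners",cs.round(1).tolist())
ux=(c[0]-c[1])+(c[3]-c[2]);ux[2]=0;ux/=np.linalg.norm(ux);uy=np.array([-ux[1],ux[0],0])
print("ux",ux.round(4),np.degrees(np.arctan2(ux[1],ux[0])))
w=ray(t,zt((622,295)),66);ws=ray(s,zs((160,130)),66);print("wheel",w.round(1),ws.round(1), "yfrac", (w-c.mean(0))@ux,(w-c.mean(0))@uy)
cork=ray(t,zt((0.5*(165+262),0.5*(113+235))),70)
for n,p,q in [("index",(462,187),(316,202)),("mark",(448,157),(322,230))]:
    a=ray(t,zt(p),50);b=ray(s,zs(q),50);print(n,a.round(1),b.round(1),"stage",((a-w)@ux).round(1),((a-w)@uy).round(1),((b-ws)@ux).round(1),((b-ws)@uy).round(1))
# depth
for u,v in [(455,204),(456,203),(462,200)]: print(t["range_z"][v,u], end=' ')
# yoke top in top depth: points with z 55..72 near wheel
K=t["camera_matrix"];T=t["camera_from_world"];V,U=np.mgrid[180:232,430:485];Z=t["range_z"][180:232,430:485]
P=np.stack([(U-K[0,2])/K[0,0]*Z,(V-K[1,2])/K[1,1]*Z,Z],-1).reshape(-1,3);W=(P-T[:3,3])@T[:3,:3]
m=(W[:,2]>54)&(W[:,2]<75);Y=W[m];x=(Y-w)@ux;y=(Y-w)@uy
print(m.sum(),x.min(),x.max(),y.min(),y.max(),Y[:,2].min(),Y[:,2].max(),"z pct",np.percentile(Y[:,2],[10,50,90,98]))
r=cv2.minAreaRect(Y[:,:2].astype(np.float32));print(r)
E
```

```text
corners [[700.0, 70.1, 10.0], [601.5, -302.3, 10.0], [494.5, -275.0, 10.0], [593.2, 98.7, 10.0]]
sides [np.float64(385.1), np.float64(110.3), np.float64(386.5), np.float64(110.5)]
scene outer corners [[701.5, 80.3, 10.0], [601.8, -299.7, 10.0]]
ux [0.2555 0.9668 0.    ] 75.19415972729534
wheel [ 558.5 -239.9   66. ] [ 567.6 -238.5   66. ] yfrac -143.07637339339192 2.317037344305152
index [ 625.8 -151.1   50. ] [ 624.1 -148.6   50. ] stage 103.0 -42.3 101.3 -31.6
mark [ 644.2 -143.    50. ] [ 649.3 -144.1   50. ] stage 115.5 -58.2 112.1 -54.8
919.0567 923.0707 931.7184 503 -24.096827128983982 20.01352016064648 -35.394105451143886 33.02241971899225 54.027085672213275 69.46259954635212 z pct [56.61395088 59.59047124 64.79946655 67.80695505]
((559.1210327148438, -242.13897705078125), (44.09807205200195, 68.41899871826172), 75.17008972167969)
```

The geometry checks out: the yoke measures 44x68 mm, the wheel is at about (559.5, -241.5), and stage +x is at 75.2°. The index is about 11 to 12 mm short. I'll close the fingers and approach high, with the jaw axis along stage y (a turn of +54.4°).

>>> apply_moves --plan '[1,0.02,0.03,0.02,7,1,0.048,0.06,0.02,14,1,0.076,0.09,0.02,21,1,0.104,0.12,0.02,28,1,0.132,0.15,0.02,35,1,0.16,0.18,0.02,42,1,0.188,0.205,0.02,49,1,0.215,0.23,0.02,54.4]'

```text
clock: 0.77
position: [438.4, -352.2, 251.1]
ee_rot: [-0.613, 0.79, 0.0, -0.0]
contact_force: [1.0, -0.7, -0.8]
gripper_width: 0.3
```

>>> apply_moves --plan '[1,0.025,0.023,0,0,1,0.05,0.046,0,0,1,0.075,0.069,0,0,1,0.1,0.092,-0.02,0,1,0.122,0.112,-0.055,0,1,0.122,0.112,-0.09,0,1,0.122,0.112,-0.12,0,1,0.122,0.112,-0.12,0]'

```text
clock: 1.43
position: [554.9, -239.9, 123.6]
ee_rot: [-0.61, 0.792, 0.006, -0.004]
contact_force: [-0.9, 0.1, -0.8]
gripper_width: 0.1
```

Run:
```python
from bench import arm
import cv2,numpy as np
s=arm.read_state();print(s["position"].round(1),s["contact_force"].round(2),s["ee_rot"].round(3))
for n in("scene","top"):
    d=arm.get_image(n);np.savez(f"{n}1.npz",**d)
    b=d["color"][:,:,::-1]
    b=b[180:275,175:350] if n=="scene" else b[130:250,300:500]
    f=4.5 if n=="scene" else 4
    cv2.imwrite(f"pics/{n}1.png",cv2.resize(b,None,fx=f,fy=f,interpolation=cv2.INTER_CUBIC))
```

```text
[ 554.9 -239.9  123.6] [-0.95  0.13 -0.82] [-0.61   0.792  0.006 -0.004]
```

View pics/scene1.png

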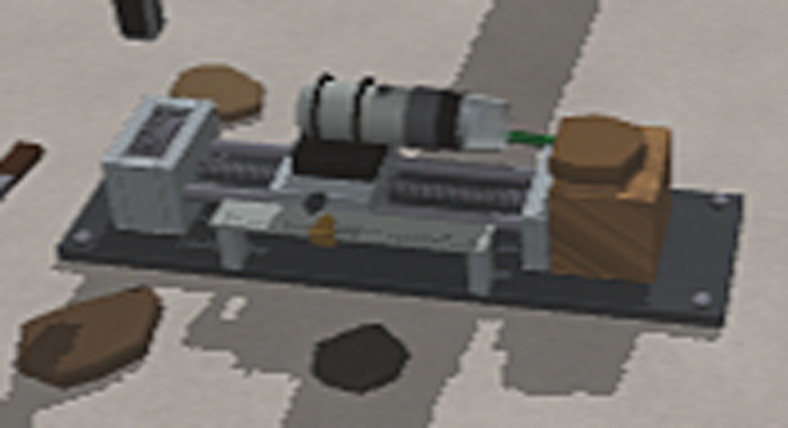

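View pics/top1.png

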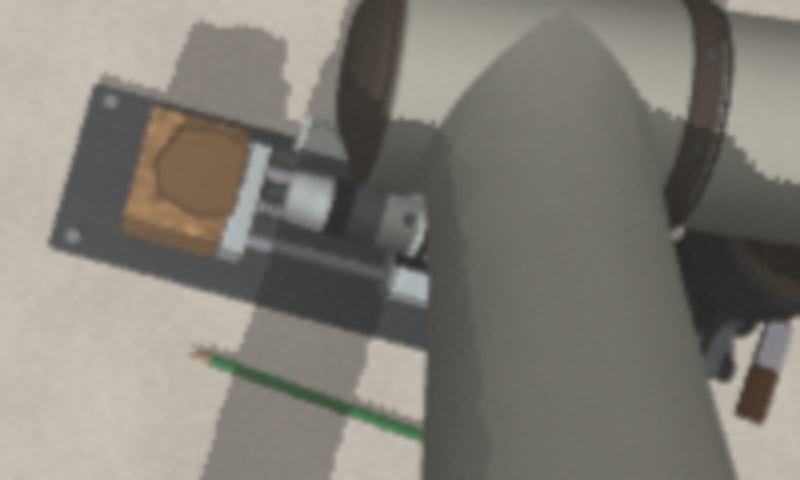

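The scene view shows the fingertip hanging at zoom (138,30), with the index at (316,202) and the mark at (322,230), both still visible. Now I'll go to the stroke start, at stage y = -12, a little above the rim.

>>> apply_moves --plan '[1,0.012,-0.003,0,0,1,0.012,-0.003,-0.02,0,1,0.012,-0.003,-0.04,0,1,0.012,-0.003,-0.045,0,1,0.012,-0.003,-0.045,0,1,0.012,-0.003,-0.045,0]'

```text
clock: 2.03
position: [572.5, -245.8, 88.5]
ee_rot: [-0.61, 0.792, -0.001, 0.001]
contact_force: [0.4, 0.1, 0.7]
gripper_width: 0.2
```

```bash
cat > look.py <<'E'
import sys,cv2,numpy as np
from bench import arm
n=sys.argv[1]
s=arm.read_state();print(s["clock"],s["position"].round(1),s["contact_force"].round(2),s["ee_rot"].round(3))
d=arm.get_image("scene");np.savez(f"s{n}.npz",**d)
b=d["color"][:,:,::-1][180:275,175:350]
cv2.imwrite(f"pics/s{n}.png",cv2.resize(b,None,fx=4.5,fy=4.5,interpolation=cv2.INTER_CUBIC))
E
python3 look.py 2
```

```text
2.0333 [ 572.5 -245.8   88.5] [0.39 0.07 0.69] [-0.61   0.792 -0.001  0.001]
```

View pics/s2.png

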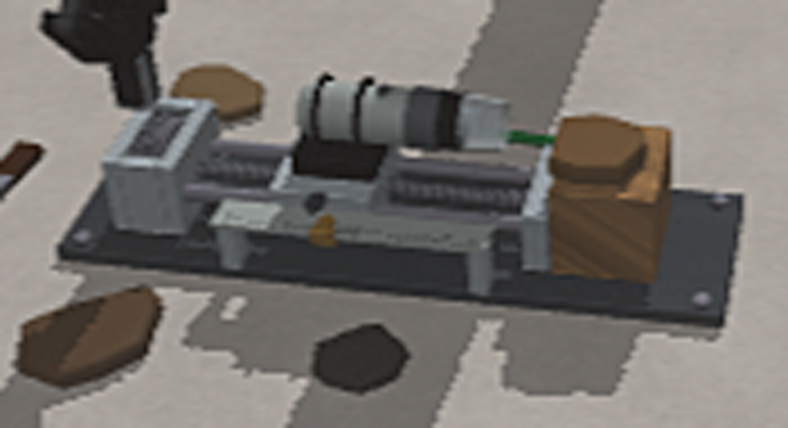

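Run:
```python
from h import *
s=load("s2.npz")
c=np.array([ray(s,zs(p),60) for p in [(148,95),(216,102),(180,172),(104,163)]]);print(c.round(1).tolist(),c.mean(0))
def z(p): u=proj(s,np.array(p,float)); return ((u-[175,180]+.5)*4.5-.5).round(0)
print("tcp",z([572.5,-245.8,88.5]),"W",z([559.3,-241.8,67]),"tcp now over rim at 67",z([572.5,-245.8,67]))
```

```text
[[522.2, -252.1, 60.0], [533.9, -210.9, 60.0], [601.2, -224.4, 60.0], [588.1, -268.1, 60.0]] [ 561.34627726 -238.86159396   60.        ]
tcp [139. 104.] W [156. 121.] tcp now over rim at 67 [146. 134.]
```

>>> apply_moves --plan '[1,-0.003,0.002,-0.008,0,1,-0.003,0.002,-0.016,0,1,-0.003,0.002,-0.016,0,1,-0.003,0.002,-0.016,0,1,-0.003,0.002,-0.016,0]'

```text
clock: 2.5
position: [568.5, -243.1, 70.3]
ee_rot: [-0.611, 0.792, -0.0, -0.0]
contact_force: [0.8, 0.5, -0.3]
gripper_width: 0.2
```

>>> apply_moves --plan '[1,0,0,-0.001,0,1,0,0,-0.002,0,1,0,0,-0.002,0]'

```text
clock: 2.75
position: [568.4, -243.1, 68.2]
ee_rot: [-0.61, 0.792, 0.0, -0.0]
contact_force: [-0.0, 0.5, 0.1]
gripper_width: 0.1
```

>>> apply_moves --plan '[1,0,0,-0.001,0,1,0,0,-0.001,0]'

```text
clock: 2.92
position: [568.3, -243.1, 67.2]
ee_rot: [-0.61, 0.792, 0.0, -0.0]
contact_force: [-0.2, 0.0, -0.5]
gripper_width: 0.1
```

>>> apply_moves --plan '[1,0,0,-0.0005,0,1,0,0,-0.0005,0]'

```text
clock: 3.08
position: [568.5, -243.1, 67.0]
ee_rot: [-0.61, 0.792, -0.0, 0.0]
contact_force: [-0.2, 0.5, 0.4]
gripper_width: -0.0
```

>>> apply_moves --plan '[1,0,0,-0.0005,0,1,0,0,-0.0005,0]'

```text
clock: 3.25
position: [568.8, -243.2, 66.9]
ee_rot: [-0.611, 0.792, -0.0, 0.0]
contact_force: [-0.5, -1.0, 2.9]
gripper_width: 0.3
```

>>> apply_moves --plan '[1,0,0,-0.0005,0,1,0,0,-0.0005,0]'

```text
clock: 3.42
position: [569.1, -243.3, 66.7]
ee_rot: [-0.611, 0.792, -0.001, 0.0]
contact_force: [0.2, 0.2, 5.0]
gripper_width: -0.3
```

Contact is at z = 67 as given, and the stiffness is about 4 N/mm. First stroke: about 20 mm towards stage +y.

>>> apply_moves --plan '[1,0,0,-0.0005,0,1,-0.004,0.001,-0.0005,0,1,-0.008,0.002,-0.0005,0,1,-0.012,0.003,-0.0005,0,1,-0.016,0.004,-0.0005,0,1,-0.019,0.005,-0.0005,0,1,-0.019,0.005,-0.0005,0]'

```text
clock: 4.0
position: [550.0, -238.2, 66.4]
ee_rot: [-0.611, 0.792, -0.001, 0.001]
contact_force: [0.1, 0.8, 6.6]
gripper_width: 0.5
```

```bash
python3 look.py 3
```

```text
4.0 [ 550.  -238.2   66.4] [0.05 0.83 6.63] [-0.611  0.792 -0.001  0.001]
```

View pics/s3.png

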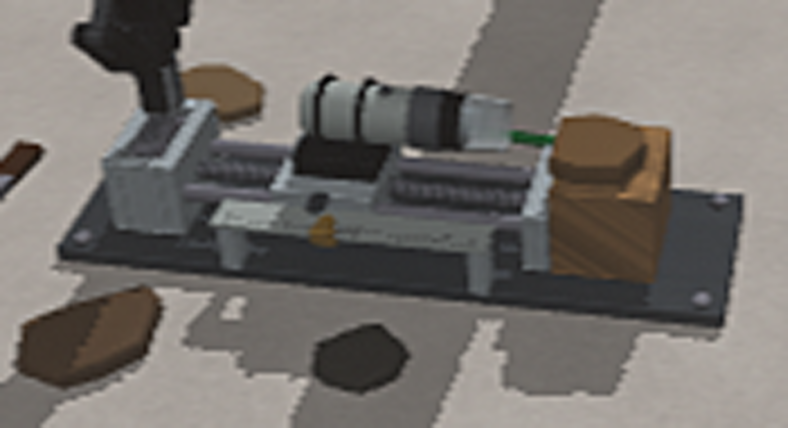

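The index moved the right way, from about zoom x 316 to 319. The next strokes are 22 mm each, lifting on the way back.

>>> apply_moves --plan '[1,0,0,0.007,0,1,0,0,0.007,0,1,0.011,-0.003,0.007,0,1,0.022,-0.006,0.007,0,1,0.022,-0.006,0.007,0,1,0.022,-0.006,0.007,0,1,0.022,-0.006,0.0,0,1,0.022,-0.006,0.0,0]'

```text
clock: 4.72
position: [572.6, -244.4, 66.1]
ee_rot: [-0.611, 0.792, -0.002, 0.001]
contact_force: [0.6, -0.6, 3.4]
gripper_width: -0.1
```

>>> apply_moves --plan '[1,0,0,0,0,1,-0.004,0.001,0,0,1,-0.008,0.002,0,0,1,-0.012,0.003,0,0,1,-0.016,0.004,0,0,1,-0.02,0.005,0,0,1,-0.022,0.006,0,0,1,-0.022,0.006,0,0]'

```text
clock: 5.38
position: [548.9, -238.1, 66.2]
ee_rot: [-0.611, 0.792, -0.0, 0.0]
contact_force: [-0.2, 0.2, 6.3]
gripper_width: 0.3
```

>>> apply_moves --plan '[1,0,0,0.007,0,1,0,0,0.007,0,1,0.011,-0.003,0.007,0,1,0.022,-0.006,0.007,0,1,0.022,-0.006,0.007,0,1,0.022,-0.006,0.007,0,1,0.022,-0.006,0.0,0,1,0.022,-0.006,0.0,0]'

```text
clock: 6.05
position: [572.6, -244.4, 66.1]
ee_rot: [-0.611, 0.792, -0.002, 0.001]
contact_force: [0.1, -0.7, 4.0]
gripper_width: 0.2
```

>>> apply_moves --plan '[1,0,0,0,0,1,-0.004,0.001,0,0,1,-0.008,0.002,0,0,1,-0.012,0.003,0,0,1,-0.016,0.004,0,0,1,-0.02,0.005,0,0,1,-0.022,0.006,0,0,1,-0.022,0.006,0,0]'

```text
clock: 6.72
position: [549.0, -238.1, 66.2]
ee_rot: [-0.611, 0.792, -0.0, 0.0]
contact_force: [-0.8, 0.6, 5.9]
gripper_width: -0.3
```

>>> apply_moves --plan '[1,0,0,0.007,0,1,0,0,0.007,0,1,0.011,-0.003,0.007,0,1,0.022,-0.006,0.007,0,1,0.022,-0.006,0.007,0,1,0.022,-0.006,0.007,0,1,0.022,-0.006,0.0,0,1,0.022,-0.006,0.0,0]'

```text
clock: 7.38
position: [572.6, -244.4, 66.1]
ee_rot: [-0.611, 0.792, -0.002, 0.001]
contact_force: [1.0, -0.8, 3.4]
gripper_width: -0.0
```

>>> apply_moves --plan '[1,0,0,0,0,1,-0.004,0.001,0,0,1,-0.008,0.002,0,0,1,-0.012,0.003,0,0,1,-0.016,0.004,0,0,1,-0.02,0.005,0,0,1,-0.022,0.006,0,0,1,-0.022,0.006,0,0]'

```text
clock: 8.05
position: [549.0, -238.1, 66.2]
ee_rot: [-0.611, 0.792, -0.001, 0.0]
contact_force: [-0.6, -0.9, 7.8]
gripper_width: -0.1
```

```bash
python3 look.py 4
```

```text
8.05 [ 549.  -238.1   66.2] [-0.58 -0.9   7.81] [-0.611  0.792 -0.001  0.   ]
```

View pics/s4.png

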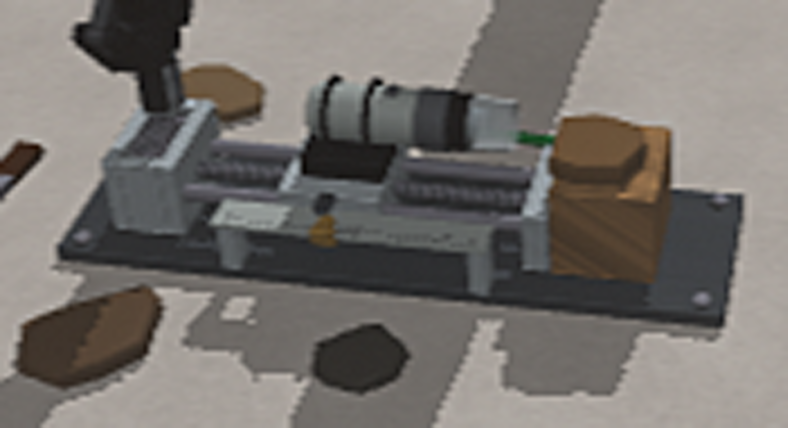

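The index is now at zoom (325,204), with the mark unmoved at (322,231). For sub-pixel values I'll use colour centroids.

```bash
cat > meas.py <<'E'
from h import *
import sys
ang=np.radians(75.2);ux=np.array([np.cos(ang),np.sin(ang),0]);uy=np.array([-ux[1],ux[0],0])
def cen(w,x0,y0,r):  # weighted centroid
    m=np.clip(w,0,None);V,U=np.mgrid[y0-r:y0-r+m.shape[0],x0-r:x0-r+m.shape[1]];return np.array([(U*m).sum(),(V*m).sum()])/m.sum()
def run(fn,mk,ix,r=4):
    d=load(fn);c=d["color"].astype(float)
    x,y=mk;p=c[y-r:y+r+1,x-r:x+r+1];br=p[...,0]-p[...,2]-25;m=cen(br,x,y,r)
    x,y=ix;p=c[y-3:y+4,x-3:x+4];g=p.mean(-1);i=cen(np.percentile(g,55)-15-g,x,y,3)
    a=ray(d,m,50);b=ray(d,i,50);print(fn,"mark px",m.round(2),"index px",i.round(2),"dx",((a-b)@ux).round(2),"dy",((a-b)@uy).round(2),a.round(1),b.round(1))
    if len(sys.argv)>1: print(g.round(0))
E
python3 - <<'E'
from meas import *
run("top0.npz",(412,169),(415,176))
run("scene0.npz",(246,231),(245,224))
run("s2.npz",(246,231),(245,224))
run("s3.npz",(246,231),(245,225));run("s4.npz",(246,231),(247,225))
def g(f): return cv2.cvtColor(load(f)["color"],cv2.COLOR_RGB2GRAY).astype(np.float32)
# tube shift by phase correlation
for a,b in [("scene0.npz","s3.npz"),("scene0.npz","s4.npz")]:
    I=[cv2.GaussianBlur(g(f),(0,0),.7)[196:213,236:296] for f in(a,b)]
    w=cv2.createHanningWindow((60,17),cv2.CV_32F);(sx,sy),q=cv2.phaseCorrelate(I[0],I[1],w)
    d=load(a);p=ray(d,(265,204),86);k=ray(d,(265+sx,204+sy),86)-p;print(b,"shift px",round(sx,2),round(sy,2),"mm",(k@ux).round(2),round(q,2))
E
```

```text
top0.npz mark px [411.81 168.64] index px [414.55 177.72] dx 11.6 dy -20.1 [ 644.8 -143.5   50. ] [ 622.4 -149.6   50. ]
scene0.npz mark px [246.41 230.7 ] index px [244.65 224.57] dx 11.73 dy -22.7 [ 649.3 -143.6   50. ] [ 624.3 -149.1   50. ]
s2.npz mark px [246.4  230.71] index px [244.64 224.57] dx 11.74 dy -22.74 [ 649.3 -143.6   50. ] [ 624.3 -149.1   50. ]
s3.npz mark px [246.42 230.69] index px [245.18 224.59] dx 10.38 dy -22.75 [ 649.2 -143.5   50. ] [ 624.6 -147.8   50. ]
s4.npz mark px [246.4  230.72] index px [246.66 224.66] dx 6.62 dy -23.18 [ 649.3 -143.6   50. ] [ 625.2 -144.    50. ]
s3.npz shift px 0.82 -0.62 mm 1.35 0.9
s4.npz shift px 2.07 -0.35 mm 4.81 0.87
```

Start gap: 11.6 mm from the top view, 11.7 from the scene view. Five strokes so far have covered 5.1 mm, which agrees with the rim travel (about 1.25 mm per stroke). About 6.6 mm is left, so I'll do four more strokes and then measure.

>>> apply_moves --plan '[1,0,0,0.007,0,1,0,0,0.007,0,1,0.011,-0.003,0.007,0,1,0.022,-0.006,0.007,0,1,0.022,-0.006,0.007,0,1,0.022,-0.006,0.007,0,1,0.022,-0.006,0.0,0,1,0.022,-0.006,0.0,0]'

```text
clock: 8.77
position: [572.6, -244.4, 66.1]
ee_rot: [-0.611, 0.792, -0.002, 0.001]
contact_force: [0.4, -0.4, 4.7]
gripper_width: -0.1
```

>>> apply_moves --plan '[1,0,0,0,0,1,-0.004,0.001,0,0,1,-0.008,0.002,0,0,1,-0.012,0.003,0,0,1,-0.016,0.004,0,0,1,-0.02,0.005,0,0,1,-0.022,0.006,0,0,1,-0.022,0.006,0,0]'

```text
clock: 9.43
position: [549.0, -238.1, 66.3]
ee_rot: [-0.611, 0.792, -0.001, 0.0]
contact_force: [-1.1, -0.2, 7.3]
gripper_width: -0.1
```

>>> apply_moves --plan '[1,0,0,0.007,0,1,0,0,0.007,0,1,0.011,-0.003,0.007,0,1,0.022,-0.006,0.007,0,1,0.022,-0.006,0.007,0,1,0.022,-0.006,0.007,0,1,0.022,-0.006,0.0,0,1,0.022,-0.006,0.0,0]'

```text
clock: 10.1
position: [572.6, -244.3, 66.1]
ee_rot: [-0.611, 0.792, -0.002, 0.001]
contact_force: [1.1, 0.3, 4.6]
gripper_width: 0.1
```

>>> apply_moves --plan '[1,0,0,0,0,1,-0.004,0.001,0,0,1,-0.008,0.002,0,0,1,-0.012,0.003,0,0,1,-0.016,0.004,0,0,1,-0.02,0.005,0,0,1,-0.022,0.006,0,0,1,-0.022,0.006,0,0]'

```text
clock: 10.77
position: [548.9, -238.1, 66.2]
ee_rot: [-0.611, 0.792, -0.0, 0.0]
contact_force: [-0.2, 0.5, 6.7]
gripper_width: -0.1
```

>>> apply_moves --plan '[1,0,0,0.007,0,1,0,0,0.007,0,1,0.011,-0.003,0.007,0,1,0.022,-0.006,0.007,0,1,0.022,-0.006,0.007,0,1,0.022,-0.006,0.007,0,1,0.022,-0.006,0.0,0,1,0.022,-0.006,0.0,0]'

```text
clock: 11.43
position: [572.5, -244.4, 66.1]
ee_rot: [-0.611, 0.792, -0.002, 0.001]
contact_force: [0.6, -0.1, 4.1]
gripper_width: 0.1
```

>>> apply_moves --plan '[1,0,0,0,0,1,-0.004,0.001,0,0,1,-0.008,0.002,0,0,1,-0.012,0.003,0,0,1,-0.016,0.004,0,0,1,-0.02,0.005,0,0,1,-0.022,0.006,0,0,1,-0.022,0.006,0,0]'

```text
clock: 12.1
position: [549.0, -238.1, 66.2]
ee_rot: [-0.611, 0.792, -0.001, 0.0]
contact_force: [-0.8, -0.4, 6.7]
gripper_width: -0.2
```

>>> apply_moves --plan '[1,0,0,0.007,0,1,0,0,0.007,0,1,0.011,-0.003,0.007,0,1,0.022,-0.006,0.007,0,1,0.022,-0.006,0.007,0,1,0.022,-0.006,0.007,0,1,0.022,-0.006,0.0,0,1,0.022,-0.006,0.0,0]'

```text
clock: 12.77
position: [572.5, -244.4, 66.1]
ee_rot: [-0.611, 0.792, -0.002, 0.001]
contact_force: [0.5, 0.2, 3.1]
gripper_width: 0.0
```

>>> apply_moves --plan '[1,0,0,0,0,1,-0.004,0.001,0,0,1,-0.008,0.002,0,0,1,-0.012,0.003,0,0,1,-0.016,0.004,0,0,1,-0.02,0.005,0,0,1,-0.022,0.006,0,0,1,-0.022,0.006,0,0]'

```text
clock: 13.43
position: [549.0, -238.1, 66.2]
ee_rot: [-0.611, 0.792, -0.0, 0.0]
contact_force: [-0.6, 0.1, 6.8]
gripper_width: 0.0
```

```bash
python3 look.py 5
python3 - <<'E'
from meas import *
run("s5.npz",(246,231),(249,225))
E
```

```text
13.4333 [ 549.  -238.1   66.2] [-0.64  0.05  6.78] [-0.611  0.792 -0.     0.   ]
s5.npz mark px [246.41 230.7 ] index px [248.63 224.81] dx 1.53 dy -23.26 [ 649.3 -143.6   50. ] [ 626.4 -139.1   50. ]
```

View pics/s5.png

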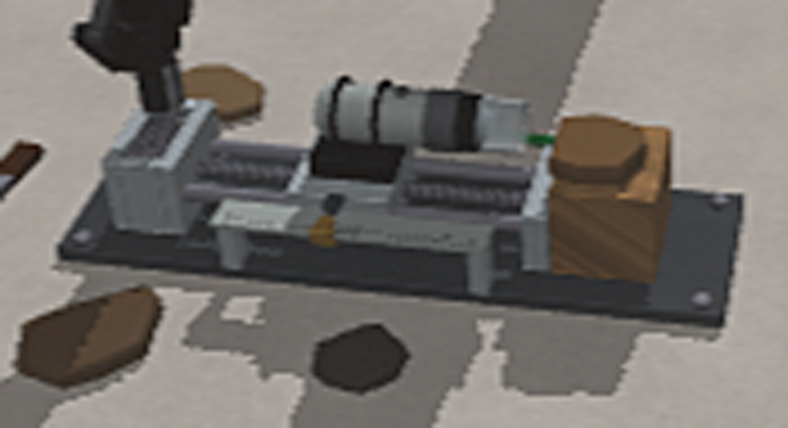

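1.5 mm remains, so I'll do one more stroke, then lift and swing away for an unobstructed top view.

>>> apply_moves --plan '[1,0,0,0.007,0,1,0,0,0.007,0,1,0.011,-0.003,0.007,0,1,0.022,-0.006,0.007,0,1,0.022,-0.006,0.007,0,1,0.022,-0.006,0.007,0,1,0.022,-0.006,0.0,0,1,0.022,-0.006,0.0,0]'

```text
clock: 14.15
position: [572.6, -244.4, 66.1]
ee_rot: [-0.611, 0.792, -0.002, 0.001]
contact_force: [1.1, -0.4, 3.8]
gripper_width: 0.1
```

>>> apply_moves --plan '[1,0,0,0,0,1,-0.004,0.001,0,0,1,-0.008,0.002,0,0,1,-0.012,0.003,0,0,1,-0.016,0.004,0,0,1,-0.02,0.005,0,0,1,-0.022,0.006,0,0,1,-0.022,0.006,0,0]'

```text
clock: 14.82
position: [549.0, -238.0, 66.2]
ee_rot: [-0.611, 0.792, -0.0, 0.0]
contact_force: [0.2, 0.1, 7.5]
gripper_width: -0.0
```

>>> apply_moves --plan '[1,0,0,0.03,0,1,0,0,0.07,0,1,0,0,0.11,0,1,-0.015,-0.025,0.15,0,1,-0.03,-0.06,0.17,0,1,-0.045,-0.095,0.17,0,1,-0.06,-0.13,0.17,0,1,-0.075,-0.165,0.17,0]'

```text
clock: 15.48
position: [472.6, -403.8, 235.1]
ee_rot: [-0.61, 0.792, 0.001, 0.0]
contact_force: [0.7, 0.3, 0.5]
gripper_width: -0.3
```

>>> apply_moves --plan '[1,-0.02,-0.03,0,0,1,-0.045,-0.06,0,0,1,-0.07,-0.09,0,0,1,-0.09,-0.12,0,0,1,-0.1,-0.13,0,0,1,-0.1,-0.13,0,0]'

```text
clock: 15.98
position: [371.1, -534.3, 233.5]
ee_rot: [-0.608, 0.794, 0.002, -0.0]
contact_force: [0.5, 1.3, 0.5]
gripper_width: 0.1
```

```bash
python3 look.py 6
python3 - <<'E'
from bench import arm
import cv2,numpy as np
d=arm.get_image("top");np.savez("top6.npz",**d)
b=d["color"][:,:,::-1][130:250,300:500]
cv2.imwrite("pics/top6.png",cv2.resize(b,None,fx=4,fy=4,interpolation=cv2.INTER_CUBIC))
from meas import *
run("s6.npz",(246,231),(249,225));run("top6.npz",(412,169),(412,176))
E
```

```text
15.9833 [ 371.1 -534.3  233.5] [0.54 1.27 0.46] [-0.608  0.794  0.002 -0.   ]
s6.npz mark px [246.4 230.7] index px [249.14 224.92] dx 0.1 dy -23.01 [ 649.2 -143.6   50. ] [ 627.  -137.8   50. ]
top6.npz mark px [411.82 168.64] index px [410.56 176.83] dx 1.76 dy -20.52 [ 644.8 -143.5   50. ] [ 624.5 -140.    50. ]
```

View pics/top6.png

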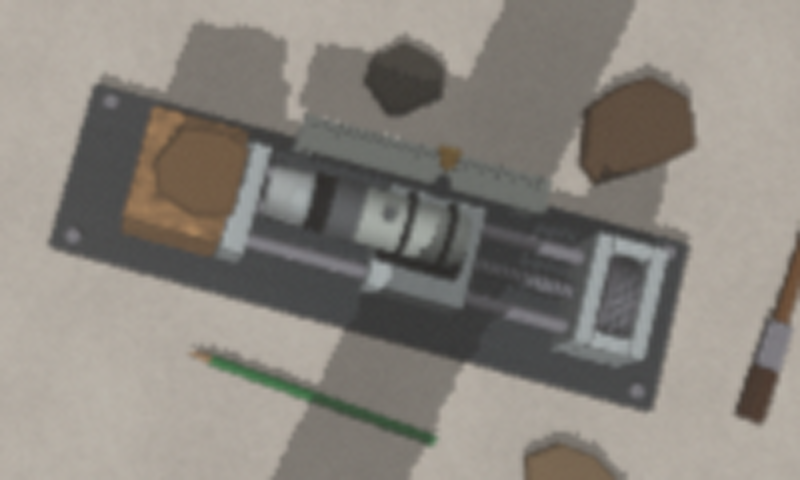

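View pics/s6.png

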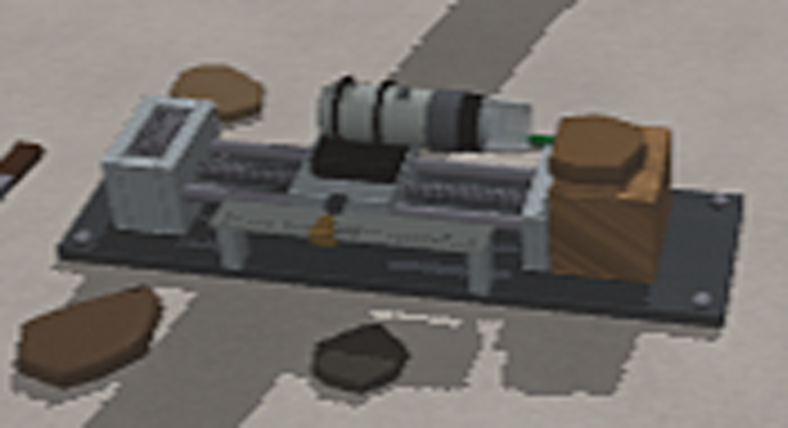

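The top view disagrees (1.76 mm against 0.1 mm). Its index window includes dark shadow, so I'll look closer.

Run:
```python
from meas import *
import cv2
for k in (0,6):
    c=load(f"top{k}.npz")["color"][:,:,::-1]
    a=c[160:188,395:435];a=cv2.convertScaleAbs(a,alpha=1.6)
    cv2.imwrite(f"pics/tz{k}.png",cv2.resize(a,None,fx=18,fy=18,interpolation=cv2.INTER_CUBIC))
d=load("top6.npz");print(d["color"][168:182,403:420].mean(-1).round(0).astype(int))
d0=load("top0.npz");print(d0["color"][168:182,406:423].mean(-1).round(0).astype(int))
s=load("s6.npz");print(s["color"][219:234,241:256].mean(-1).round(0).astype(int))
# line through mark along +uy in each view
for n,m in(("top6.npz",(411.82,168.64)),("s6.npz",(246.4,230.7))):
    dd=load(n);a=ray(dd,m,50);print(n,[proj(dd,a+uy*k).round(2).tolist() for k in(0,5,10,15,20)])
```

```text
[[104  99 104  98  99  99  88  79  81  84  84  88 101 114 115 115 117]
 [105 101 108 108 106 100  99  84  83  83  82  86 101 111 110 113 114]
 [109 109 110 111 109 109 102  82  81  82  80  86  98 101 102 104 108]
 [110 110 110 110 110 108 102  85  82  86  88  99 103  98 104  98  99]
 [110 109 109 110 109 110 107  97  84  93  91  99 105 102 108 108 104]
 [107 108 110 111 109 107  99  88  85 101 106 108 109 109 110 109 106]
 [ 94 100 105 107 106  99  78  63  69  88 108 109 110 110 109 110 110]
 [ 66  69  80  90  91  82  63  58  61  79 106 109 110 109 109 110 111]
 [ 64  62  62  65  63  60  60  59  60  75 102 107 109 110 108 109 110]
 [ 73  74  78  70  63  59  59  58  59  68  84  94 100 103 106 108 109]
 [ 60  87 112  97  81  69  62  59  60  59  60  64  69  80  89  94 100]
 [ 53  78 110 112 106  96  85  76  74  71  65  63  63  63  64  67  73]
 [ 55  74 101 106 104 109 109 107 101  90  75  78  82  79  69  62  60]
 [ 60  84 103 103 102 100 102 106  99  67  59  83 111 116  96  82  78]]
[[ 99 100 101  88  80  83  84  83  87 102 114 115 116 117 115 115 115]
 [109 105 102 100  84  82  82  82 
[... 1330 characters left out ...]

 [ 97  96  96  96  96  88  60  39  40  34  73  91  87  87  89]
 [ 95  96  96  96  98 101  85  49  55  64  86  99  96  93  93]
 [ 95  96  96  98  89  71  65  71  94 102  99  97  96  95  96]
 [ 96  97  98  95  77  64  68  59  74  92  98  97  97  97  96]
 [ 86  85  78  73  63  65  65  58  86  86  87  84  87  84  87]
 [ 97  98  88  76  77  78  74  66  63  69  74  73  73  72  88]
 [ 69  76  68  60  61  60  57  52  82  96  99  98  85  88 101]
 [ 41  40  46  55  61  62  61  61  57  58  70  77  76  84  88]]
top6.npz [[411.82, 168.64], [411.34, 170.58], [410.86, 172.53], [410.38, 174.48], [409.9, 176.44]]
s6.npz [[246.4, 230.7], [247.01, 229.43], [247.62, 228.16], [248.22, 226.91], [248.82, 225.67]]
```

View pics/tz6.png

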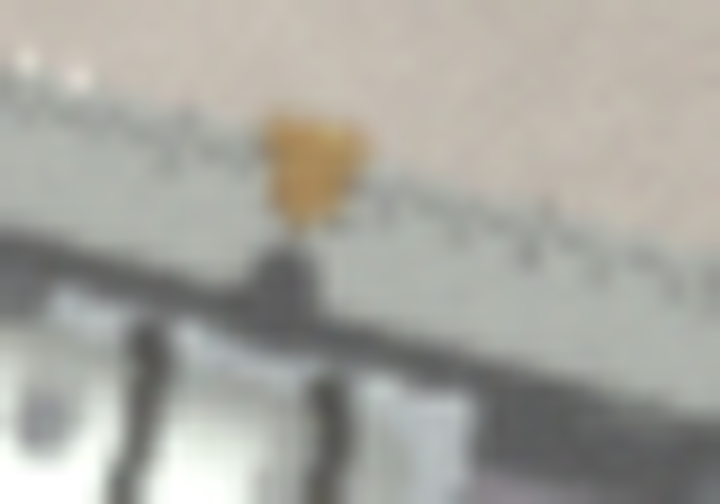

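View pics/tz0.png

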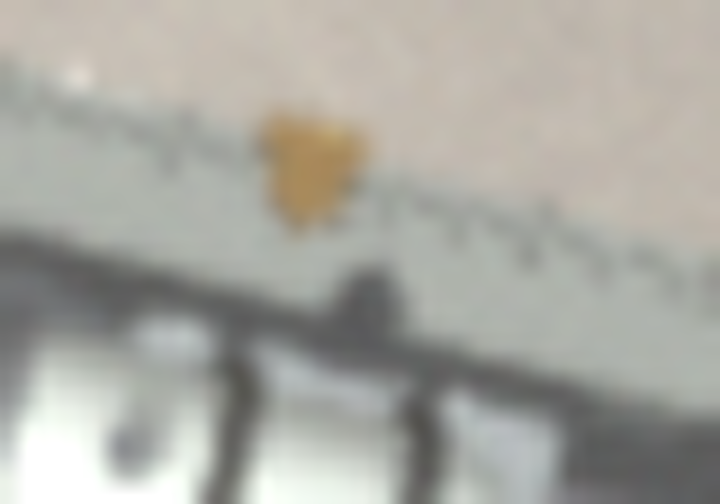

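The tips look nearly tip to tip in the top zoom: mark tip at (298,230), index tip at (288,245). That suggests the index may be slightly past, so the scene centroid may be biased by visible side faces. I'll zoom the scene view.

Run:
```python
from meas import *
for k in ("scene0","s6"):
    c=load(f"{k}.npz")["color"][:,:,::-1]
    a=cv2.convertScaleAbs(c[214:240,230:266],alpha=1.6)
    cv2.imwrite(f"pics/sz_{k}.png",cv2.resize(a,None,fx=20,fy=20,interpolation=cv2.INTER_CUBIC))
```

```text
(no output)
```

View pics/sz_s6.png

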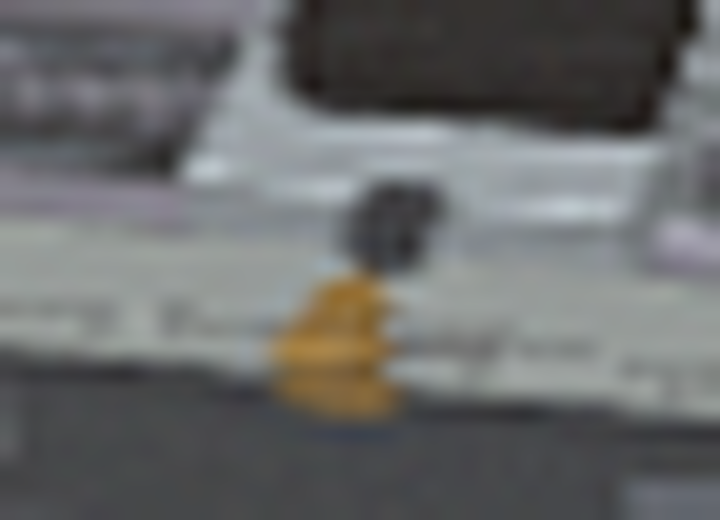

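View pics/sz_scene0.png

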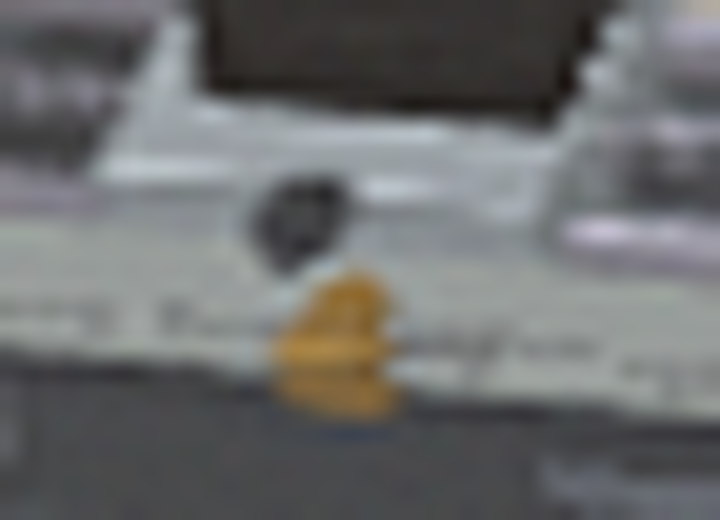

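Run:
```python
from meas import *
def T(p): return ((p[0]+.5)/18-.5+395,(p[1]+.5)/18-.5+160)
def S(p): return ((p[0]+.5)/20-.5+230,(p[1]+.5)/20-.5+214)
t=load("top0.npz");s=load("scene0.npz")
W=np.array([560,-240.5,0])
for n,d,f,p in [("mark top",t,T,(298,232)),("mark sc",s,S,(362,274)),("idx top0",t,T,(374,268)),("idx top6",t,T,(290,246)),("idx sc0",s,S,(285,272)),("idx s6",s,S,(385,272))]:
    a=ray(d,f(p),50)-W;print(n,"stage x %.1f y %.1f"%(a@ux,a@uy))
# travel by phase correlation / template match
def sub(a,b,box,mg):
    x0,x1,y0,y1=box;A=cv2.cvtColor(load(a)["color"],cv2.COLOR_RGB2GRAY);B=cv2.cvtColor(load(b)["color"],cv2.COLOR_RGB2GRAY)
    k=8;up=lambda i:cv2.resize(i,None,fx=k,fy=k,interpolation=cv2.INTER_CUBIC)
    tm=up(A[y0:y1,x0:x1]);im=up(B[y0-mg:y1+mg,x0-mg:x1+mg]);r=cv2.matchTemplate(im,tm,cv2.TM_CCOEFF_NORMED);_,v,_,l=cv2.minMaxLoc(r)
    return np.array(l)/k-mg,v
for nm,a,b,box,z in [("top tube","top0.npz","top6.npz",(370,424,170,201),95),("top index","top0.npz","top6.npz",(412,418,173,178),50),
  ("sc tube","scene0.npz","s6.npz",(240,290,196,213),90),("sc index","scene0.npz","s6.npz",(241,249,221,228),50),("sc foot","scene0.npz","s6.npz",(238,263,209,226),50)]:
    sh,v=sub(a,b,box,9);d=load(a);c=np.array([(box[0]+box[1])/2,(box[2]+box[3])/2])
    k=ray(d,c+sh,z)-ray(d,c,z);print(nm,sh,"travel %.2f (cross %.2f)"%(k@ux,k@uy),round(v,3))
```

```text
mark top stage x 115.0 y -47.7
mark sc stage x 115.4 y -48.0
idx top0 stage x 104.0 y -45.6
idx top6 stage x 115.6 y -45.5
idx sc0 stage x 105.8 y -49.0
idx s6 stage x 118.1 y -47.2
top tube [-5.    -1.375] travel 11.84 (cross -0.08) 0.917
top index [-4.75 -1.  ] travel 11.68 (cross 0.65) 0.962
sc tube [4.625 0.5  ] travel 12.11 (cross -0.35) 0.955
sc index [4.625 0.375] travel 11.97 (cross 0.28) 0.957
sc foot [4.625 0.375] travel 12.26 (cross 0.25) 0.968
```

Measured by template matching, the carriage travelled about 11.9 mm. The row-by-row axis in the top view gives a start gap of 11.0 mm. So the index is probably about 0.9 mm past the mark. I'll go back and roll the wheel about 15 mm of rim the other way.

>>> apply_moves --plan '[1,0.025,0.03,0,0,1,0.05,0.06,0,0,1,0.075,0.09,0,0,1,0.1,0.13,0,0,1,0.115,0.165,0,0,1,0.13,0.2,0,0,1,0.145,0.23,0,0,1,0.16,0.26,0,0]'

```text
clock: 16.75
position: [535.1, -269.0, 235.3]
ee_rot: [-0.612, 0.791, 0.0, 0.0]
contact_force: [-0.8, 0.7, -0.9]
gripper_width: 0.2
```

>>> apply_moves --plan '[1,0.0125,0.0355,-0.03,0,1,0.0125,0.0355,-0.07,0,1,0.0125,0.0355,-0.11,0,1,0.0125,0.0355,-0.145,0,1,0.0125,0.0355,-0.16,0,1,0.0125,0.0355,-0.16,0,1,0.0125,0.0355,-0.16,0]'

```text
clock: 17.33
position: [546.9, -236.2, 74.9]
ee_rot: [-0.611, 0.791, 0.001, -0.001]
contact_force: [-0.7, -1.1, 0.9]
gripper_width: 0.1
```

>>> apply_moves --plan '[1,0.004,-0.001,-0.003,0,1,0.004,-0.001,-0.003,0,1,0.004,-0.001,-0.01,0,1,0.004,-0.001,-0.01,0,1,0.004,-0.001,-0.01,0]'

```text
clock: 17.75
position: [552.5, -238.8, 66.9]
ee_rot: [-0.611, 0.792, -0.002, 0.001]
contact_force: [1.3, 1.4, 4.0]
gripper_width: 0.2
```

>>> apply_moves --plan '[1,0.004,-0.001,0,0,1,0.008,-0.002,0,0,1,0.012,-0.003,0,0,1,0.015,-0.004,0,0,1,0.015,-0.004,0,0,1,0.015,-0.004,0,0]'

```text
clock: 18.25
position: [567.3, -242.8, 66.9]
ee_rot: [-0.611, 0.792, -0.001, 0.001]
contact_force: [0.5, 1.6, 5.8]
gripper_width: 0.1
```

>>> apply_moves --plan '[1,0,0,0.03,0,1,0,0,0.07,0,1,0,0,0.11,0,1,-0.015,-0.025,0.15,0,1,-0.03,-0.06,0.17,0,1,-0.045,-0.095,0.17,0,1,-0.06,-0.13,0.17,0,1,-0.075,-0.165,0.17,0]'

```text
clock: 18.92
position: [489.8, -409.1, 236.4]
ee_rot: [-0.61, 0.792, -0.001, 0.0]
contact_force: [1.3, -0.6, -0.1]
gripper_width: 0.2
```

>>> apply_moves --plan '[1,-0.02,-0.03,0,0,1,-0.045,-0.06,0,0,1,-0.07,-0.09,0,0,1,-0.09,-0.12,0,0,1,-0.11,-0.13,0,0,1,-0.11,-0.13,0,0]'

```text
clock: 19.42
position: [376.7, -539.8, 234.5]
ee_rot: [-0.608, 0.794, 0.001, -0.0]
contact_force: [0.2, 0.9, 0.1]
gripper_width: -0.0
```

```bash
python3 look.py 7
python3 - <<'E'
from bench import arm
import cv2,numpy as np
d=arm.get_image("top");np.savez("top7.npz",**d)
from meas import *
a=cv2.convertScaleAbs(d["color"][:,:,::-1][160:188,395:435],alpha=1.6)
cv2.imwrite("pics/tz7.png",cv2.resize(a,None,fx=18,fy=18,interpolation=cv2.INTER_CUBIC))
a=cv2.convertScaleAbs(load("s7.npz")["color"][:,:,::-1][214:240,230:266],alpha=1.6)
cv2.imwrite("pics/sz7.png",cv2.resize(a,None,fx=20,fy=20,interpolation=cv2.INTER_CUBIC))
def rows(n,rr,c0,c1):
    d=load(n);g=d["color"].mean(-1)
    for r in rr:
        w=np.clip(100-g[r,c0:c1],0,None);u=(w*np.arange(c0,c1)).sum()/w.sum();b=ray(d,(u,r),50);m=ray(d,(411.82,168.64),50);print(n,r,round(u,2),"gap %.2f"%((m-b)@ux))
rows("top0.npz",(174,175,176),413,418);rows("top6.npz",(174,175),408,413);rows("top7.npz",(174,175),408,414)
run("s6.npz",(246,231),(249,225));run("s7.npz",(246,231),(249,225))
def sub(a,b,box,mg=9):
    x0,x1,y0,y1=box;A=cv2.cvtColor(load(a)["color"],cv2.COLOR_RGB2GRAY);B=cv2.cvtColor(load(b)["color"],cv2.COLOR_RGB2GRAY)
    k=8;up=lambda i:cv2.resize(i,None,fx=k,fy=k,interpolation=cv2.INTER_CUBIC)
    r=cv2.matchTemplate(up(B[y0-mg:y1+mg,x0-mg:x1+mg]),up(A[y0:y1,x0:x1]),cv2.TM_CCOEFF_NORMED);_,v,_,l=cv2.minMaxLoc(r)
    return np.array(l)/k-mg
for nm,a,b,box,z in [("top tube","top0.npz","top7.npz",(370,424,170,201),95),("top index","top0.npz","top7.npz",(412,418,173,178),50),
  ("sc tube","scene0.npz","s7.npz",(240,290,196,213),90),("sc index","scene0.npz","s7.npz",(241,249,221,228),50),("sc foot","scene0.npz","s7.npz",(238,263,209,226),50)]:
    sh=sub(a,b,box);d=load(a);c=np.array([(box[0]+box[1])/2,(box[2]+box[3])/2])
    k=ray(d,c+sh,z)-ray(d,c,z);print(nm,sh,"travel %.2f"%(k@ux))
E
```

```text
19.4167 [ 376.7 -539.8  234.5] [0.17 0.91 0.12] [-0.608  0.794  0.001 -0.   ]
top0.npz 174 415.44 gap 11.54
top0.npz 175 415.0 gap 11.08
top0.npz 176 414.85 gap 11.32
top6.npz 174 410.29 gap -0.49
top6.npz 175 410.05 gap -0.48
top7.npz 174 410.33 gap -0.40
top7.npz 175 410.36 gap 0.25
s6.npz mark px [246.4 230.7] index px [249.14 224.92] dx 0.1 dy -23.01 [ 649.2 -143.6   50. ] [ 627.  -137.8   50. ]
s7.npz mark px [246.4  230.68] index px [248.96 224.88] dx 0.58 dy -23.05 [ 649.2 -143.6   50. ] [ 626.8 -138.2   50. ]
top tube [-4.625 -1.25 ] travel 10.94
top index [-4.625 -1.   ] travel 11.39
sc tube [4.25 0.5 ] travel 11.18
sc index [4.375 0.25 ] travel 11.20
sc foot [4.125 0.375] travel 10.99
```

View pics/tz7.png

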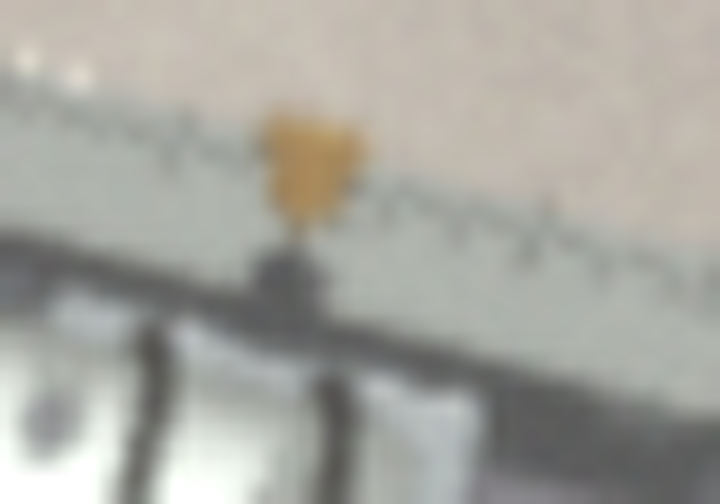

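View pics/sz7.png

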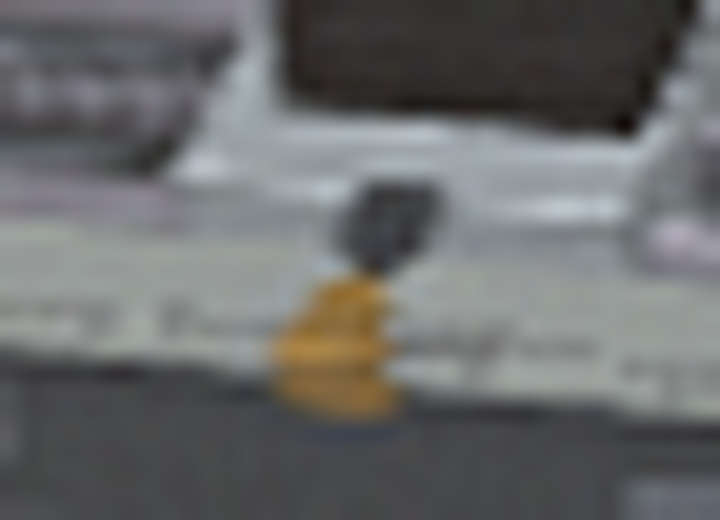

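Both views now show the points tip to tip: top view mark tip at (298,235) and index tip at (292,248), scene view tips meeting at (370,273). Gap estimates run from -0.4 to +0.6 mm and the hand is clear, so I'm handing in.

```bash
python3 -c "
from bench import arm
print(arm.job_done())"
```

```text
the job is handed in; nothing more can be done
None
```

The steel index now stands level with the brass gauge mark as closely as I can measure, and the job is handed in with the hand well clear. No verdict was reported.

I turned the wheel with the closed fingertips in ten strokes towards stage +y at about 4 to 8 N. I judged that to be about 0.9 mm too far and rolled back one stroke of about 15 mm of rim. The clock stood at about 19.4 s.

- **Index against mark:** both cameras show the two points tip to tip. The individual estimates of what is left range from -0.4 to +0.6 mm, inside the 1.5 mm limit.
- **Carriage travel:** it comes out at 10.9 to 11.4 mm, against a starting gap of about 11.0 to 11.7 mm.
- **Disagreement along the way:** before the roll-back, the scene camera's colour centroid read +0.1 mm. The first top-view reading of +1.8 mm was spoiled by shadow. Reading the top view row by row, and the tips in both views, showed the index past the mark by about 0.5 mm or more. I took the roll-back from those.
- **Nothing else moved, as far as checked:** the brass mark's pixel position did not change. I saw no sign that the potsherd or the loose things had moved in the pictures. I did not measure their positions, and the loupe and callipers lay outside the views I looked at after starting.

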